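# Bring the bush chisel to the boss on the sloping marble

## Robot

A 6-joint arm with a two-finger parallel gripper is mounted at the origin on the work surface. World frame = base frame: x ahead of the robot, y to its left, z up, the work surface at z = 0. Lengths are in m, angles in rad, forces in N, time in s.
With the tool pointing down it reaches from about 0.3 to 0.825 m from the base axis. Payload 5.4 kg.
Tool frame: the origin (TCP) lies on the centre line of the jaws, within the pads' length; the fingertips stand 22 mm ahead of it and the grasp point (between the pads) lies 3 mm ahead of it; z points along the fingers, y is the line along which they close (so a half turn about z gives the same grasp; the last joint's range is limited). The gripper opens to 92 mm and grips with 3 to 60 N. Pads are 20 mm wide; open, the fingers measure 128 mm over their backs; the gripper's body (75 mm by 189 mm) begins 69 mm behind the grasp point.
Start: joints at [1.019, 0.158, 1.597, -0, 1.386, -0.21], TCP at [0.193, 0.542, 0.237] pointing down, gripper open.
Joint ranges: [-2.91, 2.91], [-0.94, 2.29], [0.18, 2.7], [-1.29, 4.43], [0.17, 2.64], [-3, 3]. Speed limits (rad/s): [2.57, 2.57, 3.14, 3.14, 3.14, 3.14].

## Interface

Orientations are given as a unit quaternion [w, x, y, z].
In Python, from cell import telemetry, imaging, arm gives the robot as it stands.
- The arm moves only by the shell command python3 -m crank 'ROWS' [FORCE]. ROWS is JSON, a list that holds one entry, the list of rows, each a list of 7 numbers: the shift along the tool's x, y, z normalised to -1 to 1, where 1 is 0.5 m, then the turn, a rotation vector about the tool's x, y, z normalised to -1 to 1, where 1 is pi/4 rad, then the opening, from 0 (shut) to 1 (fully open). A call has 1 to 5 rows; each row is the pose to reach, as a shift and turn from the pose commanded when the call began, along the tool's axes at that moment; what a row does not reach only later rows make up. A row lasts 1/10 s, in which the tool goes at most 50 mm and 8.59 degrees, less where a joint would pass 70% of its speed; a pose out of reach is approached as far as the arm can. A call with a number of a shift or a turn outside -1 to 1 is refused whole. A call with a gripper value outside its range is refused whole. The fingers move at their own pace and stop on an object; FORCE is the grip in N (left out, the last holds). Time passes only in rows, so rows that repeat a pose let the fingers close. It gives the time, the measured TCP pose, the force, the opening and the grip force at its end, in the units of the state.
- telemetry.state(): the state, without advancing time (a new reading comes with each control period).
- imaging.camera(name): name is "scene" or "top" or "wrist"; returns (picture, depth): 480x640x3 uint8, blue, green, red; 480x640 float32, m along the optical axis (not along the pixel's ray), 0 where there is no reading.
- imaging.camera_params(name): a dict with "K" (3x3 intrinsics, pixels), "eye" and "orientation" of the camera in the world. Camera axes: x right, y up, looking along -z (the intrinsics and any distortion apply to the point x, -y, -z); pixel columns grow to the right and rows downward; lengths in m; the calibration is good to about 2 mm. A picture is of the moment at which its call begins: read the wrist's pose just before it. camera_params takes no time and is no camera call; for the wrist camera it gives the pose at the moment of the call.
- arm.close_job(): hands the job in; it is judged then, once.
The state is a dict: "clock": time; "joint_pos": joint angles; "joint_velocities": joint speeds; "joint_efforts": joint torques, N m; "position": TCP position; "eef_rot": TCP orientation; "contact_force": force on the tool from outside, world axes, zero at the start; "torque": the same for the moment, N m; "gripper_width": finger opening in m; "grip_force": force on a finger pad.
Only numpy, scipy, OpenCV 4.12 (cv2) and the standard library are available. Lean on these libraries where they do the work, as an engineer would, in place of code of your own. Each camera call takes 0.05 s, during which the arm holds its last target. There are 200 camera calls.

## Task

Take the bush chisel (thick plain steel shank, square toothed head) out of the keyhole stand: its head is trapped under the plate, so slide it along its slot to the wide mouth, then draw it up and out. Tilt it and finish holding it in the gripper, ready to strike: square to the sloping face of the marble slab, its toothed end over the middle of the round boss and about 30 mm off it, touching nothing but the gripper. Do not knock the marble with it, and leave the other two chisels, the mallet and the loose marble offcut where they are.

Things in the scene. Friction and masses are not known exactly. Their poses are not given: they have to be found in the camera images.
- bush_chisel: Bush chisel, bare steel, 0.36-0.56 kg, standing head down in any of the stand's three slots, on its base board. Square toothed head 30 x 30 x 30 mm at the bottom; above it a plain round shank 16 mm thick, 170 mm long; 200 mm in all. The only tool with a square block head, and the tallest. Origin: centre of the toothed end (underside); z runs up the shank.
- bush_face (a point): Centre of the bush chisel's toothed end face (the same point as its origin).
- stand: Fixed stand 150 (x) x 280 (y) x 68 mm high: base board 12 mm thick, open x sides, a cheek at each y end, steel top plate 8 mm thick with underside 60 mm above the bench, so a standing bush chisel can rise 18 mm before its head meets it. Three equal keyhole slots run along x, at y = -90, 0, +90 mm. Origin: centre of the underside, z up.
- mouth_mid (a point): Centre of the middle slot's mouth, at the plate's top (stand x = -30 mm, y = 0); axes as stand. Each slot has such a mouth, 48 x 48 mm, at its -x end (robot side): the only place where the head passes the plate. From there the slot runs on 24 mm wide from stand x = -6 to +55 mm; the tools start in this narrow part, at x = +27 to +41 mm.
- slab: Marble slab 185 x 170 x 35 mm on the sloped board of a fixed wooden easel, low edge towards the robot, 35 degrees to the level. z: normal of the face (up and back to the robot); y: level, across; x: up the slope. In the middle of the face a round marble boss, 60 mm across its flat top, 10 mm high. Origin: under the middle of the board, 57 mm below the boss's top along z.
- boss_top (a point): Centre of the flat top of the boss, about 119 mm above the bench; its axes are those of slab (z out of the face, along its normal).
- flat_chisel: Bystander in another slot of the stand: chisel with a pale wooden barrel handle 28 mm thick at the top, steel blade 28 x 12 mm below; 160 mm long, standing blade down. Origin: centre of the lower end; z up.
- pin_chisel: Bystander in the third slot: slim dark rod 11 mm thick on a 20 mm round foot, 145 mm long. Origin: centre of the lower end; z up.
- mallet: Bystander: round wooden mallet lying on the bench, head up to 72 mm thick and 90 mm long along its +y, handle 150 mm long along -y, 72 mm high as it lies. Origin: on the bench below where head and handle meet.
- offcut: Bystander: marble offcut 55 x 38 x 26 mm lying on the bench. Origin: centre of the underside.
There are look-alikes about, which are no part of the job. Leave any orange or purple look-alike of the bush_chisel alone.

How it is judged:
On the way, in this order (a step that is already met when the one before it is completed fails the run):
1. the bush chisel is slid to the mouth of its slot, its head still below the plate, in the gripper (contact force between the fingers and bush_chisel above 2 N and x of bush_face in the frame of stand below -0.016 m and z of bush_face in the frame of stand below 0.055 m).
2. the bush chisel is drawn up clear of the stand in the gripper (contact force between the fingers and bush_chisel above 2 N and z of bush_face in the frame of stand above 0.075 m and contact force between bush_chisel and stand below 0.3 N), for 0.1 s.
At the end, for the whole second after the job is handed in: The gripper holds the bush chisel still, its shank within 13 degrees of square to the slab's face, its toothed end 10 to 50 mm off the boss and within 22 mm of the boss's middle both along and across the slope; it touches neither marble nor stand (contact force between the fingers and bush_chisel above 2 N and angle between the z axis of bush_chisel and the z axis of slab, either way round below 0.23 rad and x of bush_face in the frame of boss_top between -0.022 and 0.022 m and y of bush_face in the frame of boss_top between -0.022 and 0.022 m and z of bush_face in the frame of boss_top between 0.01 and 0.05 m and contact force between bush_chisel and slab below 0.3 N and contact force between bush_chisel and stand below 0.3 N and height (world z) of bush_face above 0.1 m and linear speed of bush_chisel below 0.03 m/s); the arm keeps its last pose, push and grip.
It fails at once if the chisel knocks against the marble (contact force between bush_chisel and slab above 3 N).
It fails at once if the flat chisel is moved from its place (distance of flat_chisel from where it was at the start of the episode above 0.035 m or angle between flat_chisel's own z axis and vertical above 0.45 rad).
It fails at once if the pin chisel is moved from its place (distance of pin_chisel from where it was at the start of the episode above 0.035 m or angle between pin_chisel's own z axis and vertical above 0.45 rad).
It fails at once if the mallet or the offcut is disturbed (distance of any of mallet, offcut from where it was at the start of the episode above 0.04 m).
It also fails if it takes over 42 s, if anything falls off the work surface, if the arm or the gripper's body presses on something with over 40 N, if the wrist force passes 120 N, or if a joint passes its speed limit or range.

## Working session

There is one attempt and no reset: what is moved stays moved. The work goes in short steps, Python scripts to look and compute and a shell command to move; the robot and the scene stay as the last step left them, time stands still between calls to the robot, and variables do not carry over. Pictures are saved under pics/ and viewed, at most 10 in all, crops included, and the job is handed in when it is done.

```bash
mkdir -p pics; ls; python3 - <<'E'
from cell import telemetry, imaging
import cv2,numpy as np
print(telemetry.state())
for n in("scene","top"):
    p,d=imaging.camera(n); np.savez(f"pics/{n}.npz",p=p,d=d); cv2.imwrite(f"pics/{n}1.png",p)
    print(n,imaging.camera_params(n),d.min(),d.max())
E
```

```text
pics
{'clock': 0.0, 'joint_pos': array([ 1.01888168e+00,  1.59033733e-01,  1.59822342e+00,  1.73504349e-06,
        1.38617160e+00, -2.10091996e-01]), 'joint_velocities': array([ 0.00064187,  0.00089727, -0.00219239,  0.00244605,  0.00103976,
        0.0013745 ]), 'joint_efforts': array([-1.07604854e-03, -3.85595477e+01, -3.22095895e+01,  6.99545466e-02,
        3.81212658e-02, -1.52260750e-04]), 'position': array([0.192449  , 0.54122652, 0.23563189]), 'eef_rot': array([-3.42168448e-04,  1.70080555e-01,  9.85429735e-01, -8.51896931e-04]), 'contact_force': array([-0.08748464, -0.40235244,  0.48061718]), 'torque': array([-0.04911689, -0.00422885, -0.04021106]), 'grip_force': 0.0, 'gripper_width': 0.09216440136254005}
scene {'K': array([[466.57035651,   0.        , 323.03455482],
       [  0.        , 466.57035651, 244.39213515],
       [  0.        ,   0.        ,   1.        ]]), 'eye': array([1.13574194, 0.302688  , 0.5783376 ]), 'orientation': array([0.48513267, 0.24946782, 0.36925915, 0.75236945])} 0.0 3.764549
top {'K': array([[468.56449637,   0.        , 314.03084122],
       [  0.        , 468.56449637, 234.0461363 ],
       [  0.        ,   0.        ,   1.        ]]), 'eye': array([0.45114832, 0.04289677, 0.89068694]), 'orientation': array([-0.70508187, -0.05216536,  0.03498623,  0.70633865])} 0.0 1.8005583
```

View pics/scene1.png

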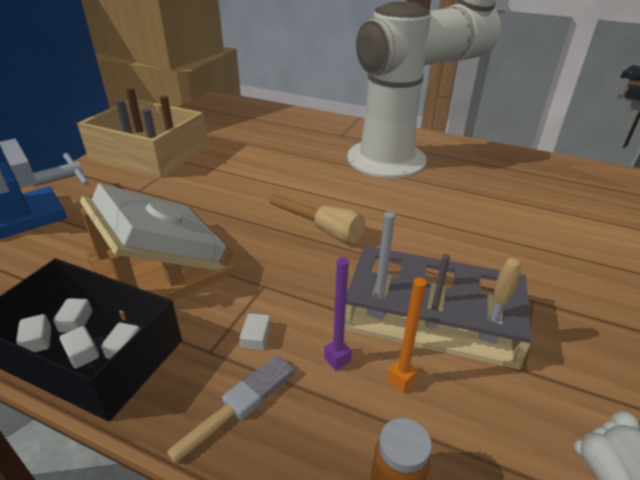

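View pics/top1.png

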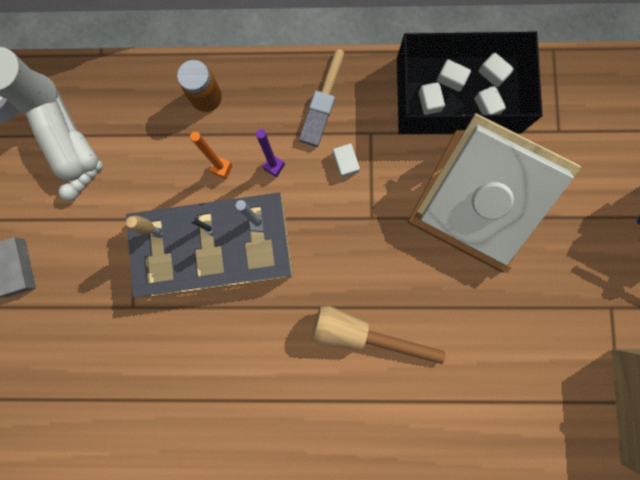

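The scene picture shows the bare steel bush chisel at (388,215)-(380,295). In the top view it is in the right-hand slot: shank top (241,206), slot mouth (259,255). The rod at (204,222) is the pin chisel and the wooden handle at (140,225) is the flat chisel. The orange (210,155) and purple (268,152) tools are look-alikes outside the stand. The slab boss is at (493,200).

```bash
cat > h.py <<'E'
import numpy as np,cv2
from scipy.spatial.transform import Rotation as R
from cell import telemetry, imaging
def rot(q): return R.from_quat(np.roll(q,-1))
def cloud(d,c):
    v,u=np.mgrid[:480,:640]; K=c["K"]
    P=np.stack([(u-K[0,2])/K[0,0]*d,-(v-K[1,2])/K[1,1]*d,-d],-1)
    return P@rot(c["orientation"]).as_matrix().T+c["eye"]
E
python3 - <<'E'
from h import *
f=np.load("pics/top.npz");p,d=f["p"],f["d"];c=imaging.camera_params("top")
P=cloud(d,c);z=P[...,2];v,u=np.mgrid[:480,:640]
bench=z[380:460,100:500];print("bench z",np.median(bench[bench!=0]))
m=(d>0)&(abs(z-.068)<.012)&(u>115)&(u<300)&(v>185)&(v<305)
print("plate z",np.median(z[m]))
n,l,s,_=cv2.connectedComponentsWithStats(m.astype(np.uint8));i=1+s[1:,4].argmax();m=l==i
r=cv2.minAreaRect(P[m][:,:2].astype(np.float32));print("plate rect",r,cv2.boxPoints(r))
# chisel
m=(d>0)&(z>.085)&(u>225)&(u<275)&(v>185)&(v<240)
Q=P[m];print("chisel pts",len(Q),"top",Q[Q[:,2]>.185].mean(0),"n",(Q[:,2]>.185).sum(),Q[:,2].max())
for a in (.09,.12,.15,.18):
    k=abs(Q[:,2]-a)<.015;print(a,k.sum(),Q[k].mean(0) if k.any() else 0)
# slab
m=(d>0)&(z>.05)&(u>430)&(u<560)&(v>130)&(v<260)&(p.min(2)>110)
Q=P[m];print(len(Q))
k=np.ones(len(Q),bool)
for _ in range(10):
    A=np.c_[Q[k][:,:2],np.ones(k.sum())];co=np.linalg.lstsq(A,Q[k][:,2],rcond=None)[0]
    nn=np.r_[-co[:2],1];s=np.linalg.norm(nn);nn/=s;h=(Q[:,2]-Q[:,:2]@co[:2]-co[2])/s
    k=abs(h)<max(.003,.5*h[k].std() if _<3 else .003)
print("normal",nn,"slope",np.degrees(np.arccos(nn[2])),"yaw",np.degrees(np.arctan2(nn[1],nn[0])))
H=np.zeros((480,640));H[m]=h;bm=((H>.006)&(H<.015)).astype(np.uint8)
n,l,s,ce=cv2.connectedComponentsWithStats(bm);i=1+s[1:,4].argmax();print(s[i],ce[i])
B=P[l==i];print("boss",B.mean(0),np.median(H[l==i]),(B.max(0)-B.min(0)))
E
```

```text
bench z -0.00017553687552468444
plate z 0.0674311153814332
plate rect ((0.5357201099395752, 0.2529338598251343), (0.1502539962530136, 0.2807014286518097), 7.821707248687744) [[0.44219163 0.3817547 ]
 [0.4803925  0.10366482]
 [0.6292486  0.12411302]
 [0.59104776 0.4022029 ]]
chisel pts 252 top [0.57707158 0.16642522 0.20700837] n 123 0.2134590206818725
0.09 22 [0.573811   0.16373685 0.09513194]
0.12 38 [0.57415454 0.16343924 0.12015938]
0.15 38 [0.57414822 0.16351579 0.15107384]
0.18 46 [0.57426382 0.16341919 0.18014744]
11227
normal [-0.50208585  0.27480193  0.81999616] slope 34.91559107079296 yaw 151.30720370455774
[ 474  183   40   37 1097] [493.11212397 201.54785779]
boss [ 0.60007822 -0.23538416  0.11895573] 0.010028857632319569 [0.05548927 0.06065039 0.04023952]
```

```bash
python3 - <<'E'
import cv2
p=cv2.imread("pics/top1.png")[180:310,115:305];q=cv2.imread("pics/scene1.png")[190:380,320:550]
import numpy as np
a=cv2.resize(p,None,fx=2.1,fy=2.1,interpolation=3);b=cv2.resize(q,(400,330),interpolation=3)
o=np.zeros((330,800,3),np.uint8);o[:a.shape[0],:a.shape[1]]=a;o[:,400:]=b
cv2.imwrite("pics/crop1.png",o)
E
```

```text
(no output)
```

View pics/crop1.png

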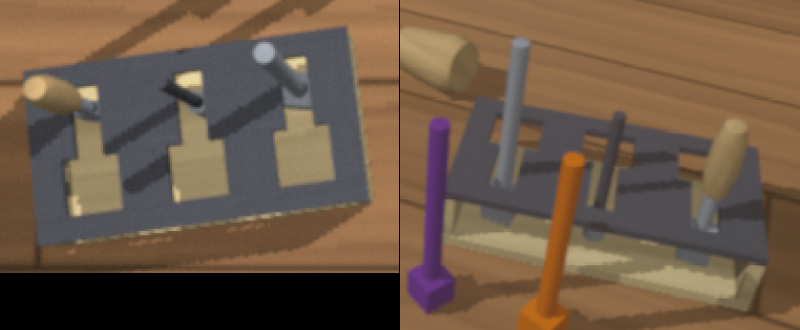

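The crop confirms it: the plain round grey shank in the stand's right slot (y = -90 mm) is the tallest tool and the bush chisel. Stand yaw is 7.8°, the chisel is at about (0.578, 0.167), and the mouth is at about (0.518, 0.160). I'll grip it from above, closing in the slab's slope plane so the later tilt can't make it swing in the pads.

```bash
cat >> h.py <<'E'
n=np.array([-.502,.275,.820]);n/=np.linalg.norm(n)
boss=np.array([.600,-.2354,.119])
hz=np.array([n[0],n[1],0]);hz/=np.linalg.norm(hz)
def frame(zt,yt):  # tool z, approx tool y
    y=yt-zt*(yt@zt);y/=np.linalg.norm(y);return R.from_matrix(np.c_[np.cross(y,zt),y,zt])
DOWN=frame(np.array([0,0,-1.]),-hz)
def delta(pos,rt):
    s=telemetry.state();r=rot(s["eef_rot"])
    sh=r.inv().apply(np.array(pos)-s["position"]);rv=(r.inv()*rt).as_rotvec()
    print("t",s["clock"],"pos",s["position"].round(4),"shift",(sh/.5).round(4),"turn",(rv/(np.pi/4)).round(4),"rows",np.linalg.norm(sh)/.05,np.degrees(np.linalg.norm(rv))/8.59)
    print("j",s["joint_pos"].round(2),"F",s["contact_force"].round(1),"w",s["gripper_width"].round(4),"grip",s["grip_force"])
E
python3 -c "
from h import *
delta([.578,.167,.30],DOWN)"
```

```text
t 0.1 pos [0.1925 0.5413 0.2357] shift [-0.9773 -0.4471 -0.1281] turn [-1.900e-03  1.500e-03  2.203e+00] rows 10.823174353761237 11.540513188658215Traceback (most recent call last):
  File "<string>", line 3, in <module>
    delta([.578,.167,.30],DOWN)
    ~~~~~^^^^^^^^^^^^^^^^^^^^^^
  File "h.py", line 19, in delta
    print("j",s["joint_pos"].round(2),"F",s["contact_force"].round(1),"w",s["gripper_width"].round(4),"grip",s["grip_force"])
                                                                          ^^^^^^^^^^^^^^^^^^^^^^^^
AttributeError: 'float' object has no attribute 'round'
```

```bash
sed -i 's/s\["gripper_width"\].round(4)/s["gripper_width"]/' h.py
python3 -m crank '[[[-0.08,-0.04,-0.03,0,0,0.15,1],[-0.17,-0.08,-0.06,0,0,0.33,1],[-0.25,-0.11,-0.09,0,0,0.51,1],[-0.34,-0.15,-0.12,0,0,0.69,1],[-0.42,-0.19,-0.13,0,0,0.87,1]]]' 30
python3 -c "
from h import *
delta([.578,.167,.30],DOWN)"
```

```text
clock: 0.6
position: [0.3603, 0.3807, 0.303]
eef_rot: [0.0, 0.493, 0.87, 0.001]
contact_force: [0.0, 0.8, -0.7]
gripper_width: 0.0919
grip_force: 0.0
t 0.6 pos [0.3603 0.3807 0.303 ] shift [-0.5904  0.1537  0.0062] turn [ 0.0024 -0.0016  1.3257] rows 6.101267473121015 6.945063245715074
j [ 0.58 -0.01  1.65  0.    1.51  0.04] F [ 0.   0.8 -0.7] w 0.09185778512012893 grip 0.0
```

```bash

python3 -m crank '[[[-0.09,0.02,0,0,0,0.17,1],[-0.18,0.05,0,0,0,0.35,1],[-0.27,0.07,0,0,0,0.53,1],[-0.36,0.09,0,0,0,0.71,1],[-0.44,0.11,0,0,0,0.89,1]]]'
python3 -c "
from h import *
delta([.578,.167,.30],DOWN)"
```

```text
clock: 1.1
position: [0.521, 0.2204, 0.3011]
eef_rot: [-0.0, 0.761, 0.648, -0.0]
contact_force: [0.1, 0.4, 0.8]
gripper_width: 0.0918
grip_force: 0.0
t 1.1 pos [0.521  0.2204 0.3011] shift [-0.0872  0.1296  0.0022] turn [-0.0008  0.0006  0.4344] rows 1.562652615171315 2.275859457238151
j [ 0.19  0.1   1.54 -0.    1.51  0.35] F [0.1 0.4 0.8] w 0.09182730004241949 grip 0.0
```

```bash

python3 -m crank '[[[-0.04,0.06,0,0,0,0.17,1],[-0.087,0.13,0,0,0,0.34,1],[-0.087,0.13,0.002,0,0,0.434,1],[-0.087,0.13,0.002,0,0,0.434,1]]]'
python3 - <<'E'
from h import *
delta([.578,.167,.30],DOWN)
c=imaging.camera_params("wrist");p,d=imaging.camera("wrist");cv2.imwrite("pics/w1.png",p)
P=cloud(d,c);z=P[...,2]
m=(d>0)&(z>.203)&(z<.222)&(np.hypot(P[...,0]-.578,P[...,1]-.167)<.03)
print(m.sum(),P[m].mean(0) if m.any() else 0, P[m].min(0),P[m].max(0))
E
```

```text
clock: 1.5
position: [0.5778, 0.1684, 0.2995]
eef_rot: [-0.001, 0.859, 0.512, -0.001]
contact_force: [0.1, 0.7, 0.1]
gripper_width: 0.0919
grip_force: 0.0
t 1.5 pos [0.5778 0.1684 0.2995] shift [-0.0023  0.0018 -0.001 ] turn [-0.0022  0.0012  0.0064] rows 0.030477709241193533 0.03600513641585659
j [0.08 0.19 1.43 0.   1.52 0.58] F [0.1 0.7 0.1] w 0.09194515364361092 grip 0.0
501 [0.58136627 0.16972485 0.21110137] [0.57305544 0.16124409 0.20301232] [0.5888399  0.17672035 0.21415362]
```

View pics/w1.png

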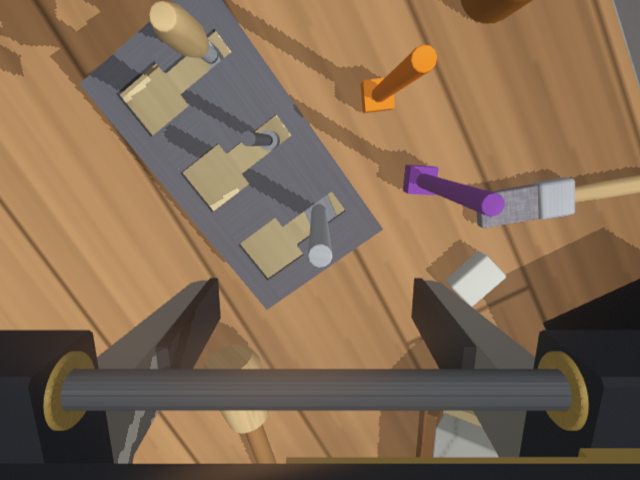

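The wrist view shows the shank top at (320,256), midway between the fingers. Its measured centre is (0.581, 0.169), which agrees with the top view. I'll descend.

```bash

python3 -m crank '[[[-0.001,0.005,0.0,0,0,0,0.7],[-0.002,0.009,0.07,0,0,0.006,0.7],[-0.002,0.009,0.14,0,0,0.006,0.7],[-0.002,0.009,0.21,0,0,0.006,0.7],[-0.002,0.009,0.213,0,0,0.006,0.7]]]'
python3 -c "
from h import *
delta([.581,.169,.193],DOWN)"
```

```text
clock: 2.05
position: [0.5771, 0.1668, 0.1887]
eef_rot: [-0.002, 0.859, 0.512, -0.005]
contact_force: [-0.5, -0.4, 0.7]
gripper_width: 0.0647
grip_force: 0.0
t 2.05 pos [0.5771 0.1668 0.1887] shift [ 0.0075  0.0046 -0.0086] turn [-0.0109  0.0072  0.0058] rows 0.12340045579470722 0.07486617258140744
j [ 0.08  0.27  1.56 -0.    1.32  0.58] F [-0.5 -0.4  0.7] w 0.06472069271381736 grip 0.0
```

```bash

python3 -m crank '[[[0.006,0.004,-0.008,0,0,0,0.7],[0.006,0.004,-0.008,0,0,0,0.7]]]'
python3 -m crank '[[[0,0,0,0,0,0,0],[0,0,0,0,0,0,0],[0,0,0,0,0,0,0],[0,0,0,0,0,0,0],[0,0,0,0,0,0,0]]]' 45
python3 -c "
from h import *
delta([.581,.169,.193],DOWN)"
```

```text
clock: 2.25
position: [0.5862, 0.1687, 0.2017]
eef_rot: [0.001, 0.86, 0.511, 0.003]
contact_force: [0.1, 1.0, 0.8]
gripper_width: 0.0644
grip_force: 0.0
clock: 2.75
position: [0.5842, 0.168, 0.1981]
eef_rot: [-0.0, 0.86, 0.511, -0.0]
contact_force: [-0.3, -0.2, 0.5]
gripper_width: 0.0263
grip_force: 0.0
t 2.75 pos [0.5842 0.168  0.1981] shift [-0.0014 -0.0066  0.0103] turn [-0.     -0.      0.0029] rows 0.12282857395940001 0.014997590622882504
j [0.08 0.27 1.54 0.   1.33 0.58] F [-0.3 -0.2  0.5] w 0.02631827279343859 grip 0.0
```

```bash

python3 -m crank '[[[-0.001,-0.006,0.014,0,0,0,0.26],[-0.001,-0.006,0.014,0,0,0,0.26],[-0.001,-0.006,0.014,0,0,0,0],[-0.001,-0.006,0.014,0,0,0,0],[-0.001,-0.006,0.014,0,0,0,0]]]'
python3 -m crank '[[[0,0,0,0,0,0,0],[0,0,0,0,0,0,0],[0,0,0,0,0,0,0]]]' 45
python3 -c "
from h import *
delta([.581,.169,.193],DOWN)"
```

```text
clock: 3.25
position: [0.5811, 0.1691, 0.1907]
eef_rot: [-0.0, 0.86, 0.511, -0.0]
contact_force: [-0.4, 0.3, -2.4]
gripper_width: 0.0155
grip_force: 45.0
clock: 3.55
position: [0.5811, 0.1691, 0.1907]
eef_rot: [-0.0, 0.86, 0.511, -0.0]
contact_force: [0.3, -0.6, -3.8]
gripper_width: 0.0149
grip_force: 45.0
t 3.55 pos [0.5811 0.1691 0.1907] shift [-0.0002 -0.0001 -0.0046] turn [-0.0009  0.0006  0.0029] rows 0.04608625677381678 0.016328356027916578
j [0.08 0.27 1.56 0.   1.31 0.58] F [ 0.3 -0.6 -3.8] w 0.014879441884453351 grip 44.998775124549866
```

```bash

python3 -m crank '[[[0,0,-0.007,0,0,0,0],[0,0,-0.014,0,0,0,0],[0,0,-0.014,0,0,0,0],[0,0,-0.014,0,0,0,0]]]'
python3 -c "
from h import *
delta([.518,.160,.198],DOWN)"
```

```text
clock: 3.95
position: [0.5815, 0.1691, 0.1984]
eef_rot: [0.0, 0.86, 0.511, 0.0]
contact_force: [0.1, 0.2, -4.3]
gripper_width: 0.015
grip_force: 45.0
t 3.95 pos [0.5815 0.1691 0.1984] shift [-0.0767 -0.1028  0.0007] turn [ 0.0005 -0.0003  0.0029] rows 1.2824791855039785 0.015583871725306623
j [ 0.08  0.27  1.55 -0.    1.33  0.58] F [ 0.1  0.2 -4.3] w 0.015021789743265547 grip 44.998692870140076
```

Weight about 4.3 N is lifted. Next I slide it slowly along the slot.

```bash

python3 -m crank '[[[-0.012,-0.016,0,0,0,0,0],[-0.024,-0.032,0,0,0,0,0],[-0.036,-0.048,0,0,0,0,0],[-0.048,-0.064,0,0,0,0,0],[-0.06,-0.08,0,0,0,0,0]]]'
python3 -m crank '[[[-0.009,-0.012,0,0,0,0,0],[-0.017,-0.023,0,0,0,0,0],[-0.017,-0.023,0,0,0,0,0],[-0.017,-0.023,0,0,0,0,0]]]'
python3 - <<'E'
from h import *
delta([.518,.160,.198],DOWN)
p,d=imaging.camera("top");c=imaging.camera_params("top");cv2.imwrite("pics/top2.png",p[100:300,60:330])
p,d=imaging.camera("scene");cv2.imwrite("pics/sc2.png",cv2.resize(p[130:370,280:560],None,fx=2.5,fy=2.5))
E
```

```text
clock: 4.45
position: [0.5308, 0.1617, 0.1981]
eef_rot: [0.0, 0.86, 0.511, -0.0]
contact_force: [-0.1, 0.1, -3.9]
gripper_width: 0.0151
grip_force: 45.0
clock: 4.85
position: [0.5179, 0.1599, 0.1983]
eef_rot: [0.0, 0.86, 0.511, 0.0]
contact_force: [0.9, 0.3, -4.0]
gripper_width: 0.0152
grip_force: 45.0
t 4.85 pos [0.5179 0.1599 0.1983] shift [0.0003 0.0001 0.0005] turn [ 0.0007 -0.0005  0.0028] rows 0.006300621131243062 0.015427551558197201
j [ 0.08  0.1   1.73 -0.    1.3   0.58] F [ 0.9  0.3 -4. ] w 0.015212147140408206 grip 44.998687505722046
```

View pics/sc2.png

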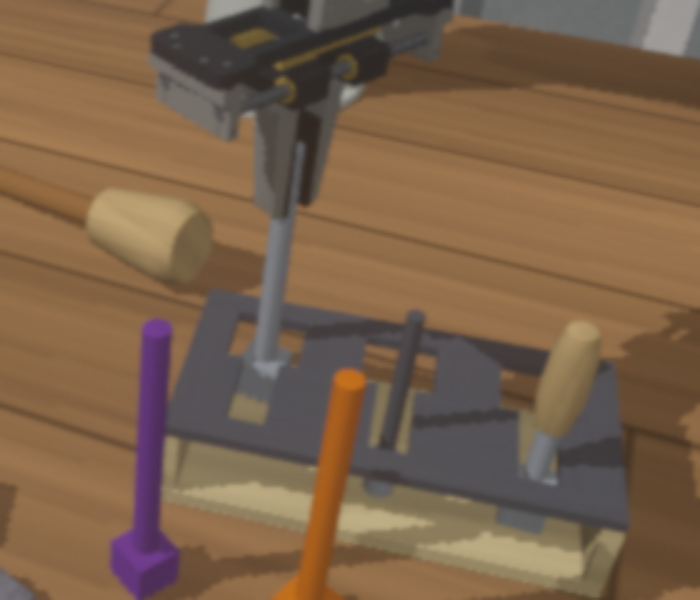

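The picture shows the chisel upright in the gripper with its head in the mouth at (262,360). Draw it up.

```bash

python3 -m crank '[[[0,0,-0.025,0,0,0,0],[0,0,-0.05,0,0,0,0],[0,0,-0.075,0,0,0,0],[0,0,-0.1,0,0,0,0],[0,0,-0.125,0,0,0,0]]]'
python3 -m crank '[[[0,0,-0.025,0,0,0,0],[0,0,-0.05,0,0,0,0],[0,0,-0.075,0,0,0,0],[0,0,-0.1,0,0,0,0],[0,0,-0.125,0,0,0,0]]]'
python3 -m crank '[[[0,0,-0.02,0,0,0,0],[0,0,-0.04,0,0,0,0],[0,0,-0.04,0,0,0,0]]]'
python3 - <<'E'
from h import *
L=.178   # TCP above face along shank (0.1907 TCP - 0.012)
T=boss+n*(.03+L+.07); TILT=frame(-n,DOWN.as_matrix()[:,1])
print(T); delta(T,TILT)
E
```

```text
clock: 5.45
position: [0.518, 0.1599, 0.2623]
eef_rot: [0.0, 0.86, 0.511, 0.001]
contact_force: [-0.4, -0.6, -3.6]
gripper_width: 0.0151
grip_force: 45.0
clock: 5.95
position: [0.5177, 0.1599, 0.3241]
eef_rot: [0.0, 0.86, 0.511, -0.0]
contact_force: [0.4, 0.0, -4.3]
gripper_width: 0.0153
grip_force: 45.0
clock: 6.25
position: [0.5184, 0.16, 0.345]
eef_rot: [0.001, 0.86, 0.511, 0.001]
contact_force: [-0.3, 0.3, -4.1]
gripper_width: 0.0151
grip_force: 45.0
[ 0.46044602 -0.15895111  0.34695669]
t 6.25 pos [0.5184 0.16   0.345 ] shift [-0.6156  0.2034 -0.0044] turn [-0.7727 -0.0029  0.0022] rows 6.482948001458994 4.048025844302763
j [0.08 0.02 1.53 0.   1.59 0.58] F [-0.3  0.3 -4.1] w 0.015100161212641204 grip 44.99878764152527
```

```bash

python3 -m crank '[[[-0.06,0.02,0,0,0,0,0],[-0.12,0.04,0,-0.06,0,0,0],[-0.18,0.06,0,-0.12,0,0,0],[-0.24,0.08,0,-0.18,0,0,0],[-0.30,0.10,0,-0.24,0,0,0]]]'
python3 - <<'E'
from h import *
T=boss+n*(.03+.178+.07); TILT=frame(-n,DOWN.as_matrix()[:,1])
delta(T,TILT)
E
```

```text
clock: 6.75
position: [0.4891, 0.0033, 0.3424]
eef_rot: [0.081, 0.856, 0.509, 0.048]
contact_force: [-0.7, -1.0, -3.8]
gripper_width: 0.0151
grip_force: 45.0
t 6.75 pos [0.4891 0.0033 0.3424] shift [-0.3124  0.1047  0.0109] turn [-0.5355 -0.0006  0.0034] rows 3.2969174402318346 2.805507523028944
j [-0.21 -0.25  1.8  -0.06  1.42  0.3 ] F [-0.7 -1.  -3.8] w 0.015107752523721232 grip 44.99933660030365
```

```bash

python3 -m crank '[[[-0.07,0.02,0,-0.11,0,0,0],[-0.14,0.045,0.003,-0.22,0,0,0],[-0.21,0.07,0.006,-0.33,0,0,0],[-0.27,0.09,0.009,-0.44,0,0,0],[-0.312,0.105,0.011,-0.535,0,0,0]]]'
python3 -m crank '[[[0,0,0,0,0,0,0],[0,0,0,0,0,0,0],[0,0,0,0,0,0,0]]]'
python3 - <<'E'
from h import *
T=boss+n*(.03+.178+.07); TILT=frame(-n,DOWN.as_matrix()[:,1])
delta(T,TILT)
for nm in("top","scene"):
    p,d=imaging.camera(nm);np.savez(f"pics/{nm}3.npz",p=p,d=d);cv2.imwrite(f"pics/{nm}3.png",p)
E
```

```text
clock: 7.25
position: [0.46, -0.159, 0.3462]
eef_rot: [0.258, 0.821, 0.487, 0.153]
contact_force: [-0.3, 0.9, -5.4]
gripper_width: 0.0155
grip_force: 45.0
clock: 7.55
position: [0.4615, -0.1571, 0.3473]
eef_rot: [0.257, 0.82, 0.488, 0.153]
contact_force: [0.4, 0.7, -5.0]
gripper_width: 0.0157
grip_force: 45.0
t 7.55 pos [ 0.4615 -0.1571  0.3473] shift [-0.0042 -0.0006  0.0005] turn [-0.0032 -0.0029  0.0031] rows 0.04289693896431409 0.02766602596520174
j [-0.62 -0.62  2.13  0.08  1.03 -0.14] F [ 0.4  0.7 -5. ] w 0.015739892740040645 grip 45.00365138053894
```

View pics/scene3.png

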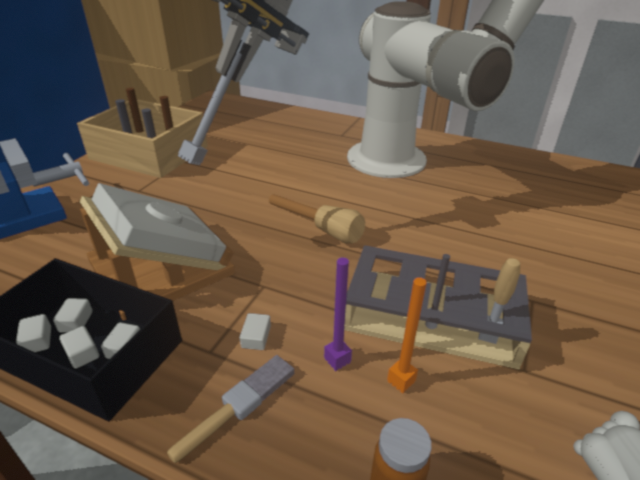

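View pics/top3.png

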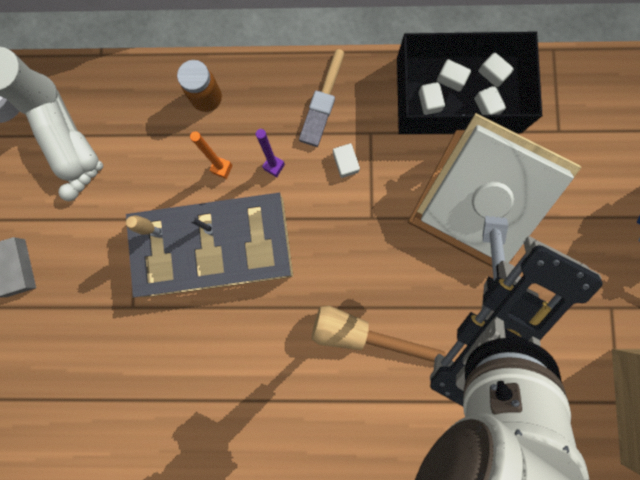

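The scene picture shows the chisel tilted and held, with its head at (193,152). The top picture has the head at (495,230), on the robot side of the boss; the bystanders haven't moved. I'll check the real shank axis from depth before the last approach.

```bash
python3 - <<'E'
from h import *
s=telemetry.state();r=rot(s["eef_rot"]);tp=s["position"]
for nm in("scene","top"):
    f=np.load(f"pics/{nm}3.npz");P=cloud(f["d"],imaging.camera_params(nm))
    Q=r.inv().apply((P[f["d"]>0]-tp))
    m=(np.hypot(Q[:,0],Q[:,1])<.035)&(Q[:,2]>.03)&(Q[:,2]<.2);Q=Q[m];print(nm,len(Q),"zmax",np.percentile(Q[:,2],[95,99,100]).round(4))
    for a in np.arange(.035,.19,.015):
        k=abs(Q[:,2]-a)<.0075
        if k.sum()>3:print(a.round(3),k.sum(),np.median(Q[k],0).round(4),np.ptp(Q[k],0).round(3))
E
```

```text
scene 1148 zmax [0.1751 0.1787 0.1796]
0.035 75 [0.0056 0.0033 0.0361] [0.016 0.015 0.012]
0.05 92 [0.0057 0.0032 0.0499] [0.012 0.015 0.015]
0.065 89 [0.0057 0.0022 0.0648] [0.016 0.017 0.014]
0.08 88 [0.0054 0.0032 0.0799] [0.013 0.015 0.015]
0.095 86 [0.0054 0.0025 0.0952] [0.015 0.016 0.015]
0.11 85 [0.0059 0.0026 0.1099] [0.014 0.016 0.015]
0.125 83 [0.0058 0.003  0.1249] [0.014 0.015 0.015]
0.14 87 [0.0059 0.0029 0.14  ] [0.016 0.015 0.015]
0.155 227 [0.0089 0.0072 0.1548] [0.034 0.041 0.015]
0.17 206 [0.0102 0.0081 0.1696] [0.028 0.041 0.015]
0.185 30 [0.0099 0.0068 0.1782] [0.024 0.036 0.002]
top 881 zmax [0.1685 0.1758 0.1806]
0.035 26 [0.0056 0.0006 0.0389] [0.004 0.01  0.012]
0.05 56 [0.0035 0.0041 0.0513] [0.013 0.009 0.014]
0.065 65 [0.003  0.0041 0.0645] [0.013 0.013 0.015]
0.08 61 [0.0024 0.0041 0.0801] [0.013 0.01  0.015]
0.095 61 [0.0027 0.0042 0.0943] [0.013 0.011 0.015]
0.11 56 [0.0028 0.004  0.1096] [0.012 0.011 0.014]
0.125 52 [0.0026 0.004  0.1255] [0.012 0.011 0.014]
0.14 117 [0.0021 0.0037 0.1465] [0.035 0.036 0.015]
0.155 302 [0.0037 0.0052 0.1492] [0.039 0.039 0.015]
0.17 79 [0.0069 0.0101 0.1684] [0.027 0.036 0.015]
0.185 6 [0.0036 0.0097 0.1788] [0.024 0.01  0.003]
```

The shank is parallel to the tool axis and the face is 179 mm ahead of the TCP. I'll advance 70 mm along tool z in small steps.

```bash

python3 -m crank '[[[-0.002,0,0.025,0,0,0,0],[-0.004,0,0.05,0,0,0,0],[-0.004,0,0.075,0,0,0,0],[-0.004,0,0.1,0,0,0,0],[-0.004,0,0.12,0,0,0,0]]]'
python3 -m crank '[[[0,0,0.01,0,0,0,0],[0,0,0.02,0,0,0,0],[0,0,0.02,0,0,0,0],[0,0,0.02,0,0,0,0],[0,0,0.02,0,0,0,0]]]'
python3 - <<'E'
from h import *
T=boss+n*(.03+.179); TILT=frame(-n,DOWN.as_matrix()[:,1])
delta(T,TILT)
s=telemetry.state();r=rot(s["eef_rot"]);tp=s["position"]
f=tp+r.apply([0,0,.179])
xa=-hz-n*(-hz@n);xa/=np.linalg.norm(xa)
print("face in boss frame",[(f-boss)@a for a in(xa,np.cross(n,xa),n)])
p,d=imaging.camera("scene");cv2.imwrite("pics/sc4.png",cv2.resize(p[60:300,60:340],None,fx=2.5,fy=2.5))
P=cloud(d,imaging.camera_params("scene"));Q=r.inv().apply(P[d>0]-tp)
m=(np.hypot(Q[:,0],Q[:,1])<.03)&(Q[:,2]>.03)&(Q[:,2]<.195);print(np.percentile(Q[m][:,2],[95,99,100]))
E
```

```text
clock: 8.15
position: [0.4912, -0.1754, 0.2975]
eef_rot: [0.257, 0.82, 0.488, 0.153]
contact_force: [-0.5, 0.1, -3.3]
gripper_width: 0.0152
grip_force: 45.0
clock: 8.65
position: [0.4957, -0.1789, 0.2908]
eef_rot: [0.258, 0.82, 0.487, 0.153]
contact_force: [-0.1, 0.1, -4.8]
gripper_width: 0.0155
grip_force: 45.0
t 8.65 pos [ 0.4957 -0.1789  0.2908] shift [ 0.0011 -0.0021 -0.0005] turn [ 0.0004 -0.0016  0.0025] rows 0.024038403317352106 0.015518843398846087
j [-0.61 -0.47  2.15  0.09  0.85 -0.15] F [-0.1  0.1 -4.8] w 0.015478206545611868 grip 45.003095269203186
face in boss frame [np.float64(0.0011069024975957197), np.float64(-0.00030806324595852673), np.float64(0.029758551385051214)]
[0.17503588 0.17865448 0.17952906]
```

View pics/sc4.png

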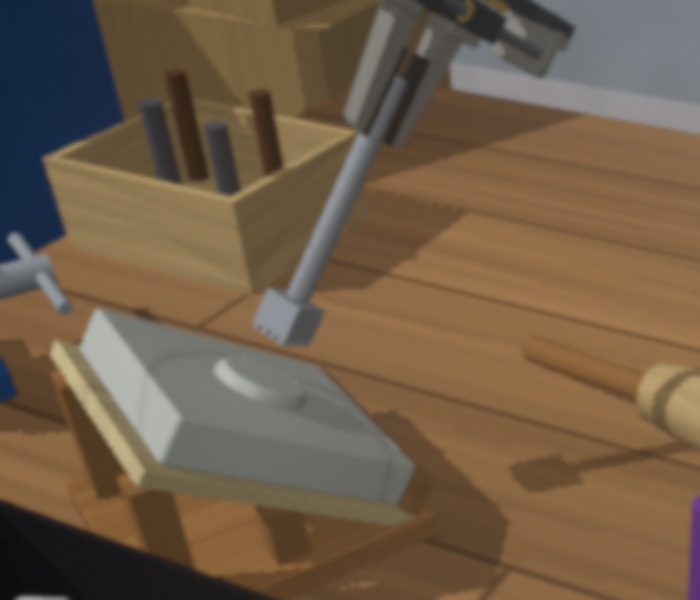

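The picture shows the toothed head at (288,318), square above the boss at (260,380) with a clear gap. By calculation it is 1 mm off centre and 30 mm off the boss.

```bash
python3 -c "
from cell import arm
print(arm.close_job())"
```

```text
the job is handed in; nothing more can be done
None
```

The job is handed in, with no verdict returned: the bush chisel is out of the stand and held in the gripper, square to the slab, its toothed end about 30 mm off the boss and about 1 mm from its middle by my measurements; nothing else in the scene appeared to move.

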